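# Put a film hanger in the dental film dryer and start it

## Robot

A 7-joint arm with a two-finger parallel gripper is mounted at the origin on the work surface. World frame = base frame: x ahead of the robot, y to its left, z up, the work surface at z = 0. Lengths are in m, angles in rad, forces in N, time in s.
With the tool pointing down it reaches from about 0.4 to 0.85 m from the base axis. Payload 10.4 kg.
Tool frame: the origin (TCP) lies between the finger pads; the fingertips stand ahead of it and the grasp point (between the pads) lies 3 mm ahead of it (r.tips_ahead is the z of the fingertips in the tool frame, in m); z points along the fingers, y is the line along which they close (so a half turn about z gives the same grasp; the last joint's range is limited). The gripper opens to 87 mm and grips with 3 to 60 N. Pads are 19 mm wide; open, the fingers measure 117 mm over their backs; the gripper's body (75 mm by 190 mm) begins 51 mm behind the grasp point.
Start: joints at [-1.205, 0.332, -0.065, 1.46, 0.022, 1.35, -0.088], TCP at [0.237, 0.578, 0.245] pointing down, gripper open.
Joint ranges: [-2.6, 2.6], [-0.5, 2.12], [-1.47, 1.34], [0.16, 2.42], [-1.27, 4.41], [0.06, 2.06], [-2.6, 2.6]. Speed limits (rad/s): [2.22, 2.22, 2.79, 2.79, 3.14, 3.14, 3.14].

## Interface

Orientations are given as a unit quaternion [x, y, z, w].
In Python, from bench import telemetry, camera, get_calibration, r gives the robot as it stands.
- The arm moves only by the tool drive_tool, never from a script. Its argument "series" is one flat list of numbers, 7 for each row, row after row: the turn, a rotation vector about the tool's x, y, z in units of 5 degrees (1.0 is 5 degrees), then the shift along the tool's x, y, z in units of 40 mm (1.0 is 40 mm), then the opening, from -1 (shut) to 1 (fully open). A call has 1 to 10 rows; each row is the pose to reach, as a shift and turn from the pose commanded when the call began, along the tool's axes at that moment; what a row does not reach only later rows make up. A row lasts 1/12 s, in which the tool goes at most 41.7 mm and 7.16 degrees, less where a joint would pass 70% of its speed; a pose out of reach is approached as far as the arm can. A call with a gripper value outside its range is refused whole. The fingers move at their own pace and stop on an object; "grip_force" is the grip in N (left out, the last holds). Time passes only in rows, so rows that repeat a pose let the fingers close. It gives the time, the measured TCP pose, the force, the opening and the grip force at its end, in the units of the state.
- telemetry.read_state(): the state, without advancing time (a new reading comes with each control period).
- camera(name): name is "scene" or "side" or "wrist"; returns the picture (400x640x3 uint8, red, green, blue); there is no depth.
- get_calibration(name): a dict with "fovy" (degrees; the focal length in pixels is half the picture's height over the tangent of half this angle, whatever the lens; pixels are square), "cx", "cy" (the principal point, pixels), "xyz" and "rotation" of the camera in the world. Camera axes: x right, y up, looking along -z (the intrinsics and any distortion apply to the point x, -y, -z); pixel columns grow to the right and rows downward; lengths in m; the calibration is good to about 2 mm. A picture is of the moment at which its call begins: read the wrist's pose just before it. get_calibration takes no time and is no camera call; for the wrist camera it gives the pose at the moment of the call.
- r.close_job(): hands the job in; it is judged then, once.
The state is a dict: "time": time; "joint_positions": joint angles; "joint_vel": joint speeds; "joint_torque": joint torques, N m; "ee_pos": TCP position; "eef_rot": TCP orientation; "ft_force": force on the tool from outside, world axes, zero at the start; "torque": the same for the moment, N m; "width": finger opening in m; "grip_force": force on a finger pad.
Only numpy, scipy, OpenCV 4.12 (cv2) and the standard library are available. Lean on these libraries where they do the work, as an engineer would, in place of code of your own. Each camera call takes 0.05 s, during which the arm holds its last target. There are 200 camera calls.

## Task

Take the yellow-gripped film hanger off the drip rack, hook it on the film dryer's rail and bring it to the red band, its hook centred on the band, hanging free, without letting its wet films touch anything. Then start the dryer: slide the orange lock tab fully aside, press the green start button all the way down and let it spring back up, leaving the tab aside. Leave the other hangers, the bottle, the jar, the tape and the film box where they are.

Things in the scene. Friction and masses are not known exactly. Their poses are not given: they have to be found in the camera images.
- hanger: To be moved: stiff steel, about 90 g, YELLOW grip, at first on the drip rack beside a like one with a blue grip. Origin: underside of its hook's top, where it sits on the rail; z up, y along the rail it hangs on, x across it and away from the robot. The hook is a strip 24 mm wide (y), its gap 14 mm wide (x -7 to +7 mm) for the rail of 10 mm. Stem and films hang below, to z -150 mm, y -36 to +36 mm.
- hanger_grip (a point): Middle of the hanger's upright yellow plastic grip, which is 10 mm thick (x), 28 mm wide (y) and reaches from 3 to 45 mm above the hanger's origin (this point is 24 mm above it). Hold the hanger here, from above. Axes as the hanger's.
- hanger_mouth (a point): Middle of the hook mouth, 29 mm below the hanger's origin. The hook is closed on its -x side (a leg down to z -40 mm, where it bends back to the stem) and open towards +x between a short lip (down to z -18 mm, x +7 to +13 mm) and the bend. Unhook: raise the hanger 22 to 27 mm, then draw it to its -x by 30 mm or more. Hook on: the reverse, +x until the rail is under the hook's middle, then lower.
- hanger_films: The four wet, dark films (31 x 41 mm each) clipped to the yellow-gripped hanger's stem, fixed to it: they fill z -59 to -146 mm, y -36 to +36 mm of the hanger's frame (same origin and axes), x about +5 mm.
- rack: Drip rack: steel tray 170 x 260 mm, 22 mm high, with two posts (12 mm thick, 218 mm high, at y +-118 mm) that carry a round bar 10 mm thick along its y, over its middle, bar axis at z 210 mm. Origin: middle of its underside.
- dryer: Warm-air film dryer, cream, 235 mm (x) by 460 mm (y), front towards the robot. Origin: middle of its underside; x away from the robot, y to the robot's left. Rail: steel bar 10 mm thick along y, axis at x -50, z 210 mm, free from y -45 to +212 mm. Behind it a louvred housing (front x +18 mm, top z 165 mm). Control box at the -y end: x -118 to +22, y -230 to -80 mm, flat top at z 100 mm.
- mark: Red band, 30 mm long (y), painted round the dryer's rail where the hanger belongs (the hook strip is 24 mm wide). Origin: on the rail's axis at the band's middle (a hanger that hangs there has its origin 5 mm above this point); axes as the dryer's. Lies 20 to 85 mm from the dryer's origin along its +y.
- lock (a joint): Travel of the orange lock tab, m: 0 to 0.004 locked (its fork lies under the button's head and stops it), grows as the tab slides along the dryer's -y, away from the button; the button is free from 0.027 on, the stop is at 0.030. Slides with about 2 N and stays where it is left.
- lock_rib (a point): On the lock tab's upright thumb rib: mid-width, 8 mm below its top. The rib is 30 mm wide (dryer's x), 10 mm thick (y), its top 27 mm over the control box's top; its lower 11 mm is the tab's plate and a 5 mm bed. It can be pinched across its 30 mm. Locked, it stands 51 mm from the button's axis towards -y, 30 mm free between them. Axes as the dryer's.
- start (a joint): Travel of the green start button, m: 0 up, 0.006 fully down; pressed straight down, springs back; fully down takes about 4.3 N. While locked it gives only 1 mm.
- start_top (a point): Centre of the top of the green start button, a mushroom head 32 mm across, 20 mm over the control box's top. Moves down with it.
- hanger_blue: Another film hanger of the same make with a blue grip, on the drip rack; stays there. Same origin and axes as the yellow one.
- hanger_white: Another film hanger of the same make with a white grip, already on the dryer's rail near its +y end; stays there. Same origin and axes as the yellow one.
- wash_bottle: White plastic bottle, 64 mm across, 170 mm high, standing beyond the rack. Origin: middle of its underside.
- jar: Glass jar with a steel lid, 90 mm across, 110 mm high. Origin: middle of its underside.
- tape: Roll of white tape lying flat, 68 mm across, 24 mm high. Origin: middle of its underside.
- film_box: Yellow carton, 75 x 115 x 42 mm high. Origin: middle of its underside.

How it is judged:
By the outcome, as a careful person would: the job done as asked, in the order asked, and still so for the second after the job is handed in, with the robot touching nothing.
It also fails if it takes over 70 s, if anything falls off the work surface, if the arm or the gripper's body presses on something with over 40 N, if the wrist force passes 120 N, or if a joint passes its speed limit or range.

## Working session

There is one attempt and no reset: what is moved stays moved. The work goes in short steps, Python scripts to look and compute and a tool call to move; the robot and the scene stay as the last step left them, time stands still between calls to the robot, and variables do not carry over. Pictures are saved under pics/ and viewed, at most 10 in all, crops included, and the job is handed in when it is done.

Besides the shell and the picture viewer there is one more tool, called after "Emit:" by a JSON object that holds its "name" and its "arguments". drive_tool: Moves the arm, as the interface text tells. Its arguments: {"type":"object","properties":{"series":{"type":"array"},"grip_force":{"type":"number"}},"required":["series"]}

```bash
ls; mkdir -p pics; python3 - <<'E'
from bench import telemetry,camera,get_calibration,r
import cv2
for n in("scene","side"):
    cv2.imwrite(f"pics/{n}0.png",camera(n)[:,:,::-1]); print(n,get_calibration(n))
s=telemetry.read_state();print(s);print(r.tips_ahead)
E
```

```text
pics
scene {'fovy': 57.8987768840077, 'cx': 325.35853532748786, 'cy': 195.03245175189548, 'xyz': array([ 1.11236053, -0.08837202,  0.85751494]), 'rotation': array([0.24490451, 0.22013297, 0.62846439, 0.70469552])}
side {'fovy': 57.136924337031815, 'cx': 311.35272904171444, 'cy': 195.1891289441085, 'xyz': array([0.48226879, 0.62994591, 0.8288275 ]), 'rotation': array([-0.02338556,  0.3765184 ,  0.92436892, -0.0568253 ])}
{'time': 0.1, 'joint_positions': array([-1.20460211,  0.33280959, -0.06469701,  1.46087458,  0.02159086,
        1.34988923, -0.08848788]), 'joint_vel': array([-0.00113345, -0.00256131,  0.00175626, -0.00214369,  0.00038445,
       -0.00112493,  0.00036578]), 'joint_torque': array([ 2.18154135e-03, -6.24532056e+01,  2.50288099e-02, -3.90718925e+01,
       -6.13100175e-02,  3.64405860e-02,  6.86138856e-05]), 'ee_pos': array([0.2367991 , 0.57805417, 0.24382466]), 'eef_rot': array([ 1.93161816e-01,  9.81166703e-01, -6.35158554e-04, -9.93491309e-05]), 'ft_force': array([-0.05567448, -0.26409014,  0.28376826]), 'torque': array([0.04383507, 0.0060337 , 0.03004981]), 'grip_force': 0.0, 'width': 0.08708796075148366}
0.022
```

View pics/scene0.png

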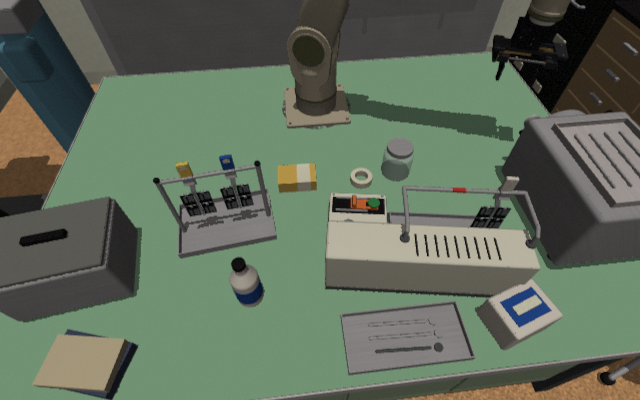

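View pics/side0.png

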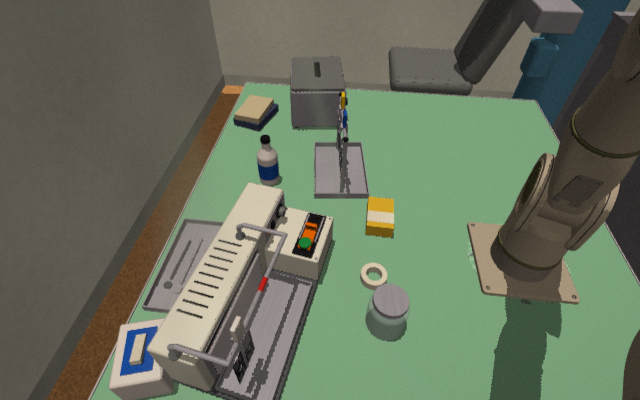

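The scene view shows the yellow grip at (185,170), the blue one at (227,162), the red band at (460,190), the tab at (358,203) and the button at (374,203). In the side view the band is at (263,284), the yellow grip at (344,100) and the button at (305,243). Next I'll enlarge these areas.

```bash
cat > h.py <<'E'
import numpy as np,cv2
from scipy.spatial.transform import Rotation as R
from bench import telemetry,camera,get_calibration,r
def ray(c,uv):
    f=200/np.tan(np.radians(c["fovy"])/2)
    d=np.array([(uv[0]-c["cx"])/f,-(uv[1]-c["cy"])/f,-1.])
    return np.array(c["xyz"]),R.from_quat(c["rotation"]).apply(d/np.linalg.norm(d))
def tri(*obs):
    A=np.zeros((3,3));b=np.zeros(3);rs=[ray(*o) for o in obs]
    for o,d in rs:
        P=np.eye(3)-np.outer(d,d);A+=P;b+=P@o
    p=np.linalg.solve(A,b);return p,[round(1e3*np.linalg.norm(np.cross(p-o,d)),1) for o,d in rs]
def onz(c,uv,z):
    o,d=ray(c,uv);return o+d*(z-o[2])/d[2]
def proj(c,p):
    f=200/np.tan(np.radians(c["fovy"])/2)
    q=R.from_quat(c["rotation"]).inv().apply(np.array(p)-c["xyz"]);return np.array([c["cx"]-f*q[0]/q[2],c["cy"]+f*q[1]/q[2]])
def blob(im,h0,h1,box,s0=150,v0=60):
    hsv=cv2.cvtColor(im,cv2.COLOR_RGB2HSV);m=cv2.inRange(hsv,(h0,s0,v0),(h1,255,255));x0,y0,x1,y1=box
    k=np.zeros_like(m);k[y0:y1,x0:x1]=m[y0:y1,x0:x1];ys,xs=np.nonzero(k)
    return (xs.mean(),ys.mean(),len(xs),xs.min(),xs.max(),ys.min(),ys.max()) if len(xs) else None
E
python3 - <<'E'
from h import *
a=cv2.imread("pics/scene0.png");b=cv2.imread("pics/side0.png")
def up(i,x0,y0,x1,y1,s):return cv2.resize(i[y0:y1,x0:x1],None,fx=s,fy=s,interpolation=cv2.INTER_CUBIC)
o=np.zeros((600,770,3),np.uint8);o[:320,:520]=up(a,150,145,280,225,4);o[320:,:]=up(a,320,165,540,245,3.5);cv2.imwrite("pics/c1.png",o)
o=np.zeros((592,690,3),np.uint8);o[:,:384]=up(b,220,205,340,390,3.2);o[:575,390:]=up(b,310,85,370,200,5)[:,:300];cv2.imwrite("pics/c2.png",o)
A=a[:,:,::-1].copy();B=b[:,:,::-1].copy();cs,cd=get_calibration("scene"),get_calibration("side")
for n,h,bs,bd in[("yellow",(18,35),(170,155,200,185),(330,85,360,115)),("blue",(100,125),(215,150,240,175),(335,108,360,130)),("green",(45,85),(365,195,385,212),(295,235,315,252)),("orange",(5,17),(335,190,380,215),(295,210,330,250)),("red",(0,4),(445,180,475,200),(250,270,280,300))]:
    p,q=blob(A,*h,bs,130),blob(B,*h,bd,130);print(n,np.round(p,1),np.round(q,1));print(tri((cs,p[:2]),(cd,q[:2])))
E
```

```text
yellow [183.6 169.3 137.  176.  191.  162.  176. ] [342.5  99.8  60.  341.  344.   92.  108. ]
(array([ 0.50955654, -0.35258246,  0.23800114]), [np.float64(0.2), np.float64(0.2)])
blue [226.2 162.  109.  219.  233.  155.  169. ] [344.5 118.   54.  343.  346.  110.  126. ]
(array([ 0.49790587, -0.25554176,  0.23879387]), [np.float64(0.4), np.float64(0.4)])
green [373.7 202.2  85.  368.  379.  198.  206. ] [304.5 242.4 105.  299.  310.  238.  247. ]
(array([0.56473268, 0.09797121, 0.11527791]), [np.float64(0.4), np.float64(0.4)])
orange [359.8 203.6 216.  350.  378.  195.  209. ] [309.3 232.  221.  297.  317.  222.  249. ]
(array([0.55907643, 0.06191233, 0.10950025]), [np.float64(1.4), np.float64(1.4)])
red [458.6 189.7  47.  453.  465.  188.  191. ] [262.5 283.6  82.  258.  267.  277.  291. ]
(array([0.62061434, 0.27567739, 0.21002465]), [np.float64(0.4), np.float64(0.4)])
```

View pics/c1.png

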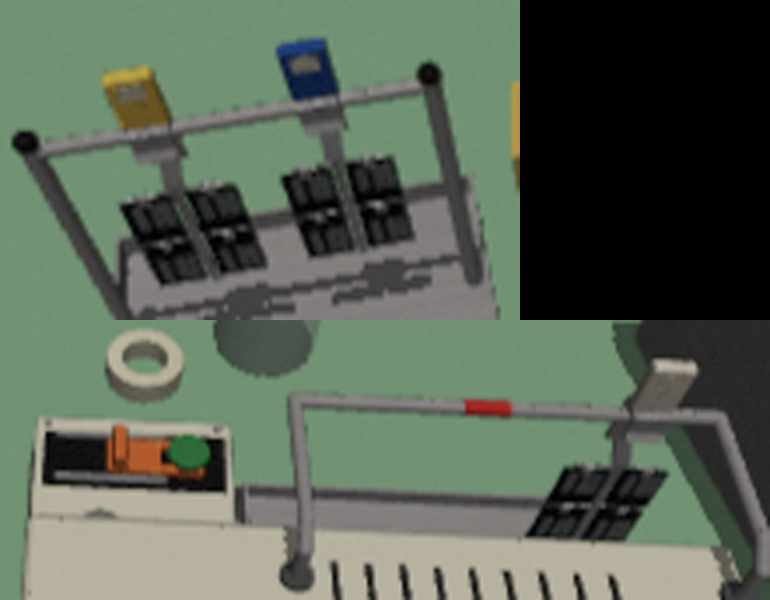

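View pics/c2.png

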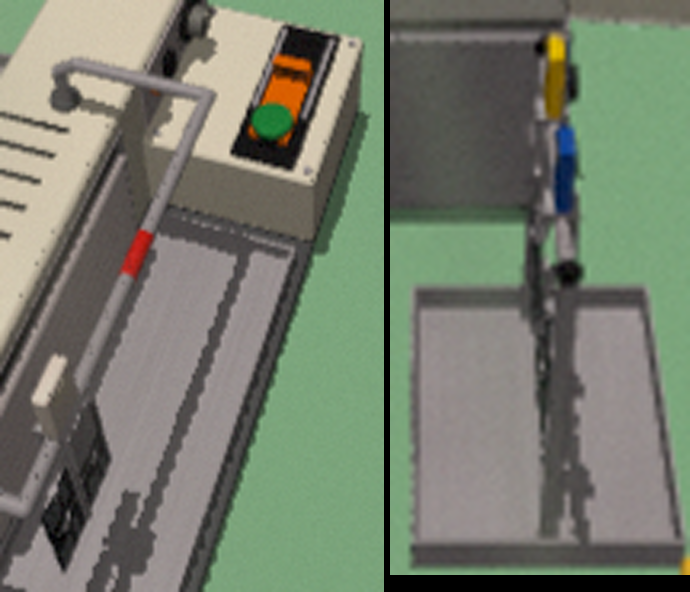

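The enlarged scene crop shows the rack post caps at (156.5,180) and (257,163.5) and the rail corners at (404,188) and (526,192). Its rib top is at (354,192). In the side crop the rail corner is at (286,235), the band centre at (262.5,283.5) and the rib top at (312,226).

```bash
python3 - <<'E'
from h import *
cs,cd=get_calibration("scene"),get_calibration("side")
P1,P2=onz(cs,(156.5,180.5),.218),onz(cs,(257,163.5),.218);d=P2-P1;print("rack caps",P1,P2,np.linalg.norm(d),"yaw",np.degrees(np.arctan2(-d[0],d[1])))
Q1=onz(cs,(404.3,188.3),.21);Q2=onz(cs,(526.5,192.3),.21);d=Q2-Q1;print("rail",Q1,Q2,np.linalg.norm(d),"yaw",np.degrees(np.arctan2(-d[0],d[1])))
print("corner side",onz(cd,(286,234.5),.21), "band side",onz(cd,(262.5,283.6),.21),"band scene",onz(cs,(458.6,189.7),.21))
d=onz(cd,(262.5,283.6),.21)-onz(cd,(286,234.5),.21);print("yaw side",np.degrees(np.arctan2(-d[0],d[1])))
print("rib",tri((cs,(320+120/3.5,165+(430-320)/3.5)),(cd,(220+292/3.2,205+62/3.2))))
print("jar lid",tri((cs,(400,148)),(cd,(391,299))))
print("white",tri((cs,(320+673/3.5,165+66/3.5)),(cd,(220+52/3.2,205+380/3.2))))
E
```

```text
rack caps [ 0.51914706 -0.41947355  0.218     ] [ 0.49138483 -0.18627558  0.218     ] 0.2348447038003151 yaw 6.789113187289145
rail [0.6025669  0.15239579 0.21      ] [0.64650236 0.42803916 0.21      ] 0.2791228921862918 yaw -9.056329609658333
corner side [0.59596497 0.1529994  0.21      ] band side [0.62023532 0.27538242 0.21      ] band scene [0.62110826 0.27593808 0.21      ]
yaw side -11.217051344448324
rib (array([0.55283398, 0.04964654, 0.12910344]), [np.float64(2.3), np.float64(2.3)])
jar lid (array([0.36120892, 0.21781308, 0.10134724]), [np.float64(2.1), np.float64(2.1)])
white (array([0.64219163, 0.37737009, 0.24527944]), [np.float64(3.9), np.float64(3.9)])
```

```bash
cat >> h.py <<'E'
def goal(p,yaw,s=None):
    """tool units to TCP p with tool z down and tool y at world angle yaw (deg)"""
    s=s or telemetry.read_state();a=np.radians(yaw);T=np.array([[np.sin(a),np.cos(a),0],[-np.cos(a),np.sin(a),0],[0,0,-1.]]).T
    T=np.column_stack([np.cross([np.cos(a),np.sin(a),0],[0,0,-1]),[np.cos(a),np.sin(a),0],[0,0,-1]])
    R0=R.from_quat(s["eef_rot"]);return np.round(np.r_[np.degrees((R0.inv()*R.from_matrix(T)).as_rotvec())/5,R0.inv().apply(np.array(p)-s["ee_pos"])/.04],2)
E
python3 -c "
from h import *
print(goal((.46,.25,.36),30)); print(goal((.48,0,.38),6.8));print(goal((.48,-.35,.38),6.8))"
```

```text
[-0.01  0.01  7.55 -8.27 -5.48 -2.9 ]
[-1.000e-02  1.000e-02  1.219e+01 -1.110e+01 -1.107e+01 -3.390e+00]
[-1.000e-02  1.000e-02  1.219e+01 -1.442e+01 -1.917e+01 -3.380e+00]
```

Emit:
{"name": "drive_tool", "arguments": {"series": [0,0,7.5,-8.2,-5.4,-2.9,1,0,0,7.5,-8.2,-5.4,-2.9,1,0,0,7.5,-8.2,-5.4,-2.9,1,0,0,7.5,-8.2,-5.4,-2.9,1,0,0,7.5,-8.2,-5.4,-2.9,1,0,0,7.5,-8.2,-5.4,-2.9,1,0,0,7.5,-8.2,-5.4,-2.9,1,0,0,7.5,-8.2,-5.4,-2.9,1,0,0,7.5,-8.2,-5.4,-2.9,1,0,0,7.5,-8.2,-5.4,-2.9,1]}}

```text
time: 0.93
ee_pos: [0.4599, 0.2512, 0.3614]
eef_rot: [0.499, 0.867, 0.0, 0.0]
ft_force: [-0.4, 0.9, -0.6]
width: 0.087
grip_force: 0.0
```

```bash
python3 -c "
from h import *
print(goal((.47,-.33,.38),6.8))"
```

```text
[ 1.000e-02  0.000e+00  4.660e+00 -1.269e+01 -7.070e+00 -4.700e-01]
```

Emit:
{"name": "drive_tool", "arguments": {"series": [0,0,4.66,-12.7,-7.1,-0.5,1,0,0,4.66,-12.7,-7.1,-0.5,1,0,0,4.66,-12.7,-7.1,-0.5,1,0,0,4.66,-12.7,-7.1,-0.5,1,0,0,4.66,-12.7,-7.1,-0.5,1,0,0,4.66,-12.7,-7.1,-0.5,1,0,0,4.66,-12.7,-7.1,-0.5,1,0,0,4.66,-12.7,-7.1,-0.5,1,0,0,4.66,-12.7,-7.1,-0.5,1,0,0,4.66,-12.7,-7.1,-0.5,1]}}

```text
time: 1.77
ee_pos: [0.4652, -0.1643, 0.3749]
eef_rot: [0.663, 0.749, 0.0, -0.0]
ft_force: [1.3, 0.4, -0.2]
width: 0.0869
grip_force: 0.0
```

```bash
python3 -c "
from h import *
print(goal((.47,-.33,.38),6.8))"
```

```text
[ 0.01 -0.01  0.03 -4.13 -0.38 -0.13]
```

Emit:
{"name": "drive_tool", "arguments": {"series": [0,0,0,-4.1,-0.4,-0.1,1,0,0,0,-4.1,-0.4,-0.1,1,0,0,0,-4.1,-0.4,-0.1,1,0,0,0,-4.1,-0.4,-0.1,1,0,0,0,-4.1,-0.4,-0.1,1,0,0,0,-4.1,-0.4,-0.1,1,0,0,0,-4.1,-0.4,-0.1,1]}}

```text
time: 2.35
ee_pos: [0.4698, -0.3267, 0.3783]
eef_rot: [0.663, 0.748, -0.0, -0.0]
ft_force: [-0.6, -0.0, 0.6]
width: 0.0871
grip_force: 0.0
```

```bash
python3 - <<'E'
from h import *
s=telemetry.read_state();c=get_calibration("wrist");im=camera("wrist");cv2.imwrite("pics/w1.png",im[:,:,::-1])
print(s["ee_pos"],s["eef_rot"],c)
for n,h in(("yel",(18,35)),("blu",(100,125))):
    b=blob(im,*h,(0,0,640,400),130);print(n,np.round(b,1),onz(c,b[:2],.255))
E
```

```text
[ 0.46984866 -0.32669415  0.37832856] [ 6.63274865e-01  7.48375697e-01 -1.89506161e-04 -4.82878517e-04] {'fovy': 64.15404230108842, 'cx': 319.40262322939145, 'cy': 199.1117065745592, 'xyz': array([ 0.46213794, -0.2627359 ,  0.5177107 ]), 'rotation': array([-0.12045605, -0.00679222,  0.05944206,  0.99091415])}
yel [ 485.1  288.2 3364.   121.   637.     0.   314. ] [ 0.62936539 -0.39202293  0.255     ]
blu [364.5 116.5 341.  358.  506.   99.  145. ] [ 0.49724056 -0.25546771  0.255     ]
```

View pics/w1.png

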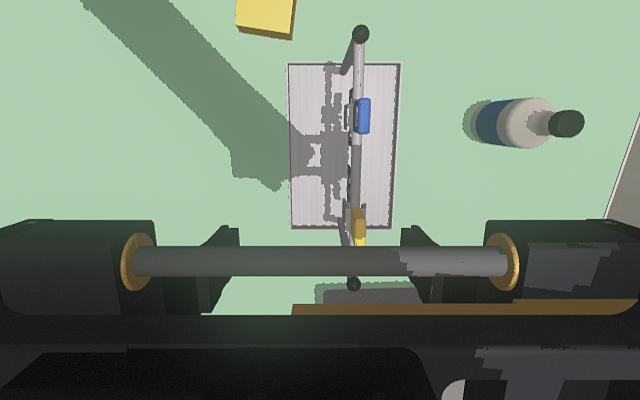

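The wrist view shows the blue grip at (363,116), the yellow grip at (359,228), and the post caps at (361,34) and (353,284).

```bash
python3 - <<'E'
from h import *
c=get_calibration("wrist");im=cv2.imread("pics/w1.png")[:,:,::-1].copy()
b=blob(im,18,35,(340,190,380,247),130);print(np.round(b,1));
for u in((b[3],b[5]),(b[4],b[5])):print(onz(c,u,.26))
P1,P2=onz(c,(353,284),.218),onz(c,(361,34),.218);d=P2-P1;print(P1,P2,np.degrees(np.arctan2(-d[0],d[1])))
p=np.array([.5105,-.3526]);print(goal((*p,.30),6.8),goal((*p,.243),6.8))
E
```

```text
[359.6 231.9 301.  351.  365.  208.  245. ]
[ 0.49721417 -0.32952242  0.26      ]
[ 0.50886554 -0.32810022  0.26      ]
[ 0.51677295 -0.42108381  0.218     ] [ 0.48900659 -0.186104    0.218     ] 6.739097341101531
[-0.   -0.01  0.04 -0.79  0.92  1.96] [-0.   -0.01  0.04 -0.79  0.92  3.39]
```

Emit:
{"name": "drive_tool", "arguments": {"series": [0,0,0,-0.78,0.9,1.5,1,0,0,0,-0.78,0.9,1.5,1,0,0,0,-0.78,0.9,2.3,1,0,0,0,-0.78,0.9,3.0,1,0,0,0,-0.78,0.9,3.33,1,0,0,0,-0.78,0.9,3.33,1,0,0,0,-0.78,0.9,3.33,1], "grip_force": 25}}

```text
time: 2.98
ee_pos: [0.5099, -0.3526, 0.2467]
eef_rot: [0.663, 0.749, 0.0, 0.0]
ft_force: [0.2, -0.3, 1.0]
width: 0.0871
grip_force: 0.0
```

Emit:
{"name": "drive_tool", "arguments": {"series": [0,0,0,0,0,0,-0.3,0,0,0,0,0,0,-0.6,0,0,0,0,0,0,-0.75,0,0,0,0,0,0,-0.9,0,0,0,0,0,0,-1,0,0,0,0,0,0,-1,0,0,0,0,0,0,-1,0,0,0,0,0,0,-1], "grip_force": 25}}

```text
time: 3.65
ee_pos: [0.5093, -0.3536, 0.2456]
eef_rot: [0.663, 0.748, 0.0, -0.0]
ft_force: [-0.2, -0.4, -0.3]
width: 0.0414
grip_force: 0.0
```

```bash
python3 - <<'E'
from h import *
o=np.zeros((600,640,3),np.uint8)
a=camera("scene");b=camera("wrist");o[:320,:560]=cv2.resize(a[145:225,140:280],None,fx=4,fy=4,interpolation=2)[:,:,::-1]
o[320:,:]=cv2.resize(b[:280],(640,280))[:,:,::-1];cv2.imwrite("pics/g1.png",o);print(telemetry.read_state())
E
```

```text
{'time': 3.75, 'joint_positions': array([-0.11847218,  0.41458697,  0.87092644,  1.51198687, -0.32028236,
        1.36419822,  0.89732144]), 'joint_vel': array([-0.0003454 ,  0.00107546,  0.00211892,  0.00046921, -0.00098107,
        0.00062411, -0.00010705]), 'joint_torque': array([ 1.55110021e-03, -5.12402451e+01,  1.29974762e+01, -3.71155429e+01,
       -1.44570116e-03,  8.70176428e-02, -3.28074975e-04]), 'ee_pos': array([ 0.50930523, -0.35359221,  0.24559952]), 'eef_rot': array([ 6.63137242e-01,  7.48497827e-01,  8.83948685e-06, -4.15558022e-05]), 'ft_force': array([ 0.51204598, -0.49776075,  0.12637594]), 'torque': array([-0.09019309,  0.03920178,  0.04079062]), 'grip_force': 0.0, 'width': 0.03396697779241678}
```

View pics/g1.png

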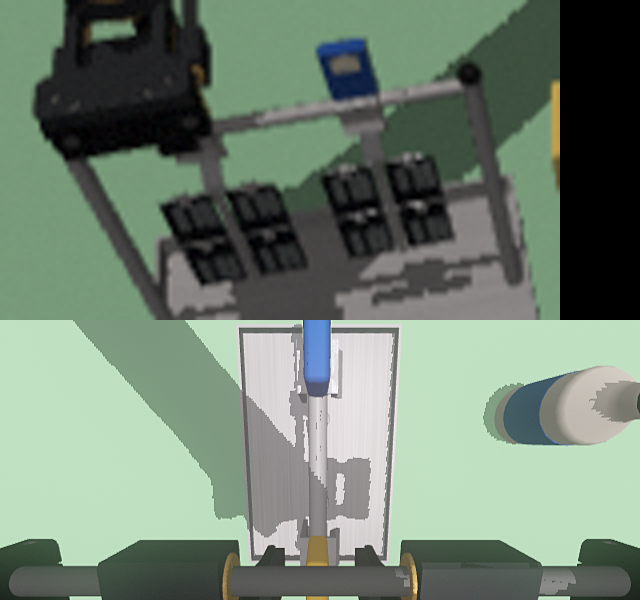

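The fingers are still closing, with the yellow grip centred between them at (317,560) in the lower panel. I'll finish the close.

Emit:
{"name": "drive_tool", "arguments": {"series": [0,0,0,0,0,0,-1,0,0,0,0,0,0,-1,0,0,0,0,0,0,-1,0,0,0,0,0,0,-1,0,0,0,0,0,0,-1,0,0,0,0,0,0,-1], "grip_force": 25}}

```text
time: 4.25
ee_pos: [0.5093, -0.3535, 0.2456]
eef_rot: [0.663, 0.749, 0.0, -0.0]
ft_force: [-0.8, -0.6, 0.8]
width: 0.0099
grip_force: 25.0
```

Emit:
{"name": "drive_tool", "arguments": {"series": [0,0,0,0,0,-0.2,-1,0,0,0,0,0,-0.4,-1,0,0,0,0,0,-0.61,-1,0,0,0,0,0,-0.61,-1,0,0,0,0,0,-0.61,-1]}}

```text
time: 4.67
ee_pos: [0.5096, -0.3538, 0.2708]
eef_rot: [0.663, 0.749, 0.0, 0.001]
ft_force: [0.2, -0.3, -1.6]
width: 0.0097
grip_force: 25.0
```

Emit:
{"name": "drive_tool", "arguments": {"series": [0,0,0,0,-0.2,0,-1,0,0,0,0,-0.45,0,-1,0,0,0,0,-0.7,0,-1,0,0,0,0,-0.95,0,-1,0,0,0,0,-1.2,0,-1,0,0,0,0,-1.3,0,-1,0,0,0,0,-1.3,0,-1]}}

```text
time: 5.25
ee_pos: [0.4564, -0.3603, 0.2703]
eef_rot: [0.664, 0.748, 0.0, 0.0]
ft_force: [-0.2, 0.2, -0.1]
width: 0.0096
grip_force: 25.0
```

Emit:
{"name": "drive_tool", "arguments": {"series": [0,0,0,0,0,-0.6,-1,0,0,0,0,0,-1.2,-1,0,0,0,0,0,-1.8,-1,0,0,0,0,0,-2.2,-1,0,0,0,0,0,-2.2,-1]}}

```text
time: 5.67
ee_pos: [0.4588, -0.3605, 0.3613]
eef_rot: [0.663, 0.749, 0.001, 0.002]
ft_force: [0.6, -0.4, -1.0]
width: 0.0097
grip_force: 25.0
```

```bash
python3 - <<'E'
from h import *
x=R.from_euler('z',-10,degrees=True).apply
m=np.array([.6206,.2757,.21])
for back,z in((.16,.36),(.045,.36)): print(x([-back,0,0])+m)
p=m+x([-.16,0,0]);p[2]=.36;print(goal(p,-10))
o=np.zeros((600,640,3),np.uint8)
a=camera("side");o=cv2.resize(a[50:350,220:540],None,fx=2,fy=2,interpolation=2)[:,:,::-1];cv2.imwrite("pics/g2.png",o)
E
```

```text
[0.46303076 0.30348371 0.21      ]
[0.57628365 0.28351417 0.21      ]
[ 0.05  0.03  3.39 16.46  2.12 -0.  ]
```

View pics/g2.png

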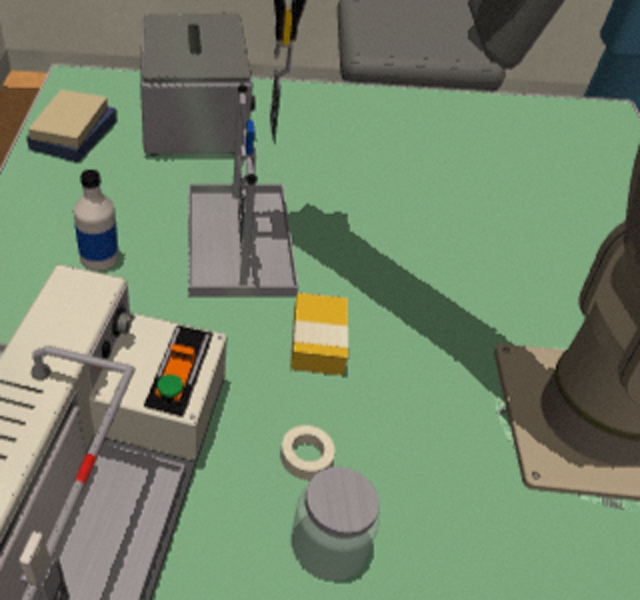

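The hanger is held upright at (282,50), clear of the rack, and the blue hanger hasn't moved. I'll carry it across now.

Emit:
{"name": "drive_tool", "arguments": {"series": [0,0,0.1,0.4,0.05,0,-1,0,0,0.2,1.1,0.15,0,-1,0,0,0.4,1.9,0.25,0,-1,0,0,0.6,2.8,0.35,0,-1,0,0,0.75,3.7,0.5,0,-1,0,0,0.95,4.6,0.6,0,-1,0,0,1.1,5.5,0.7,0,-1,0,0,1.3,6.4,0.8,0,-1,0,0,1.5,7.3,0.95,0,-1,0,0,1.7,8.2,1.05,0,-1], "grip_force": 35}}

```text
time: 6.55
ee_pos: [0.4593, -0.0269, 0.357]
eef_rot: [0.717, 0.697, -0.0, -0.0]
ft_force: [1.1, -0.0, -1.3]
width: 0.0098
grip_force: 35.0
```

Emit:
{"name": "drive_tool", "arguments": {"series": [0,0,0.2,0.9,0.15,0,-1,0,0,0.4,1.8,0.3,0,-1,0,0,0.6,2.7,0.5,0,-1,0,0,0.75,3.6,0.7,0,-1,0,0,0.95,4.5,0.9,0,-1,0,0,1.1,5.4,1.1,0,-1,0,0,1.3,6.3,1.3,0,-1,0,0,1.5,7.1,1.5,0,-1,0,0,1.7,7.7,1.7,0,-1,0,0,1.7,7.9,1.8,0,-1]}}

```text
time: 7.38
ee_pos: [0.5395, 0.2898, 0.3552]
eef_rot: [0.765, 0.644, -0.001, -0.001]
ft_force: [-1.0, 0.4, -0.9]
width: 0.01
grip_force: 35.0
```

```bash
python3 - <<'E'
from h import *
x=R.from_euler('z',-10,degrees=True).apply
m=np.array([.6206,.2757,.36])
s=telemetry.read_state();print(s["ee_pos"],goal(m+x([-.16,0,0]),-10),goal(m+x([-.06,0,0]),-10))
c=get_calibration("wrist");cv2.imwrite("pics/w2.png",camera("wrist")[:,:,::-1]);import pickle;pickle.dump((s,c),open("w2.pkl","wb"))
E
```

```text
[0.53952117 0.28975401 0.35516513] [-0.04  0.01  0.04  0.01 -1.94 -0.11] [-0.04  0.01  0.04  0.    0.56 -0.12]
```

View pics/w2.png

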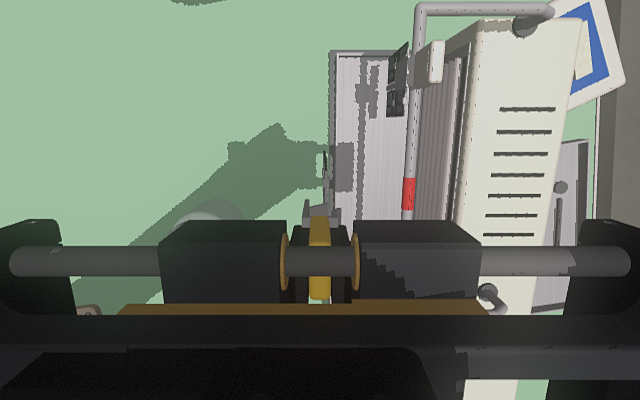

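The wrist view shows the yellow grip held at (319,255), the band at columns 402–414 and rows 178–210, and the rail running from (408,205) up to (420,20). I'll refine the yaw and band position from it.

```bash
python3 - <<'E'
from h import *
import pickle
s,c=pickle.load(open("w2.pkl","rb"));im=cv2.imread("pics/w2.png");rgb=im[:,:,::-1].copy()
hsv=cv2.cvtColor(im,cv2.COLOR_BGR2HSV)
m=((hsv[:,:,0]<6)|(hsv[:,:,0]>174))&(hsv[:,:,1]>120);ys,xs=np.nonzero(m[165:225,390:430]);xs+=390;ys+=165
print(xs.min(),xs.max(),ys.min(),ys.max());u=(xs.mean(),ys.mean());b=onz(c,u,.21);print("band",u,b,"ends",onz(c,(u[0],ys.min()-.5),.213),onz(c,(u[0],ys.max()+.5),.213))
g=cv2.cvtColor(im,cv2.COLOR_BGR2GRAY)
for r_ in(60,90,110,140,165,185,205): print(r_,g[r_,400:430])
E
```

```text
402 415 177 209
band (np.float64(408.0946291560102), np.float64(193.2378516624041)) [0.61889641 0.27552837 0.21      ] ends [0.61979016 0.29161668 0.213     ] [0.61657801 0.26113233 0.213     ]
60 [ 77  81  83  82  81  80  80 101 123 119 117 118 118 116 115  93  96  98
  96  95  96  97  97  98  98  98  96  95 109  94]
90 [ 74  72  73  66  60 112 117 187 206  81  93 113 122 133 173 185 114 196
 179 174 162 120 114  91 112 124 123 111 109 122]
110 [ 75  73  55  73 124 169 199 204  65 113 137 148 157 165 184 187 174 172
 164 152 109  90 110 115 122 120 107 116 121 120]
140 [187 186 187 190 188 198  74 114 136 149 158 167 182 185 173 169 163 148
 108  84 114 120 123 118 109 119 122 119 109 120]
165 [180 183 187 188 127  94 128 146 156 163 176 182 176 169 165 154 104  87
 112 116 120 119 107 119 121 117 108 119 120 120]
185 [182 188 143  64  88  99 103 110 112 119 104 119 112 108 106 102  91 109
 121 118 107 109 119 120 106 110 119 120 109 108]
205 [188  73  72  91  97 105 106 113 116 117 111 111 104  97  88 108 114 116
 113 107 117 116 111 106 118 116 113 106 116 118]
```

```bash
python3 - <<'E'
from h import *
import pickle
s,c=pickle.load(open("w2.pkl","rb"))
d=onz(c,(414.2,110),.21)-onz(c,(407.8,205),.21);print("yaw",np.degrees(np.arctan2(-d[0],d[1])))
m=np.array([.6197,.2757]);dz=.2456-.215   # TCP above hanger origin
for yaw in(-9,-10,-9.5):
    x=R.from_euler('z',yaw,degrees=True).apply
    for back,z in((.05,.215+.0245+dz),(0,.215+.0245+dz)): print(yaw,goal(np.r_[m,z]+x([-back,0,0]),yaw))
E
```

```text
yaw -9.747616396666707
-9 [-0.03  0.02 -0.16 -0.    0.78  2.12]
-9 [-0.03  0.02 -0.16  0.01  2.03  2.12]
-10 [-0.03  0.02  0.04  0.02  0.78  2.12]
-10 [-0.03  0.02  0.04  0.01  2.03  2.12]
-9.5 [-0.03  0.02 -0.06  0.01  0.78  2.12]
-9.5 [-0.03  0.02 -0.06  0.01  2.03  2.12]
```

Emit:
{"name": "drive_tool", "arguments": {"series": [0,0,0,0,0.2,0.3,-1,0,0,0,0,0.4,0.8,-1,0,0,0,0,0.5,1.3,-1,0,0,0,0,0.5,1.8,-1,0,0,0,0,0.5,2.1,-1,0,0,0,0,0.5,2.1,-1,0,0,0,0,0.5,2.1,-1,0,0,0,0,0.5,2.1,-1]}}

```text
time: 8.1
ee_pos: [0.5607, 0.2809, 0.2753]
eef_rot: [0.767, 0.642, 0.001, 0.0]
ft_force: [0.2, -0.0, -1.3]
width: 0.0101
grip_force: 35.0
```

```bash
python3 - <<'E'
from h import *
m=np.array([.6197,.2757,.2701]);print(telemetry.read_state()["ee_pos"],goal(m,-9.6))
a=camera("scene");b=camera("side")
o=np.zeros((560,800,3),np.uint8);o[:,:480]=cv2.resize(a[130:270,420:540],None,fx=4,fy=4,interpolation=2)[:,:,::-1]
o[:,480:]=cv2.resize(b[230:370,210:290],None,fx=4,fy=4,interpolation=2)[:,:,::-1];cv2.imwrite("pics/g3.png",o)
E
```

```text
[0.56067434 0.28092103 0.27534117] [ 0.01 -0.01 -0.1   0.13  1.48  0.13]
```

View pics/g3.png

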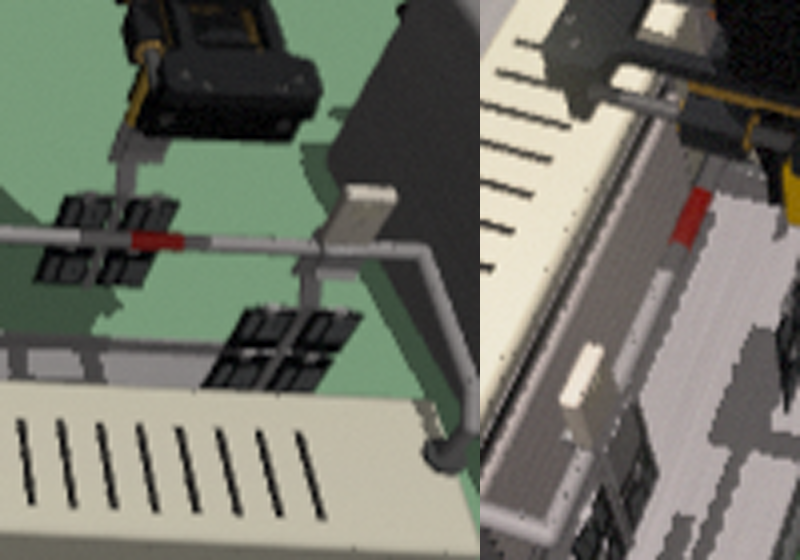

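The hanger is upright in front of the rail, with its films clear of the rail, the white hanger and the tray. I'll trim its position first.

Emit:
{"name": "drive_tool", "arguments": {"series": [0,0,-0.1,0.13,0.2,0.13,-1,0,0,-0.1,0.13,0.2,0.13,-1,0,0,-0.1,0.13,0.2,0.13,-1,0,0,-0.1,0.13,0.2,0.13,-1]}}

```text
time: 8.53
ee_pos: [0.5691, 0.285, 0.2687]
eef_rot: [0.764, 0.646, -0.0, 0.0]
ft_force: [-1.1, 0.3, -1.0]
width: 0.0095
grip_force: 35.0
```

```bash
python3 - <<'E'
from h import *
m=np.array([.6197,.2757,.2701]);print(telemetry.read_state()["ee_pos"],goal(m,-9.6))
E
```

```text
[0.5690939  0.28495659 0.26874156] [-0.    0.    0.   -0.02  1.29 -0.03]
```

Emit:
{"name": "drive_tool", "arguments": {"series": [0,0,0,0,0.15,-0.03,-1,0,0,0,0,0.35,-0.03,-1,0,0,0,0,0.6,-0.03,-1,0,0,0,0,0.85,-0.03,-1,0,0,0,0,1.1,-0.03,-1,0,0,0,-0.01,1.25,-0.03,-1,0,0,0,-0.01,1.28,-0.03,-1,0,0,0,-0.01,1.28,-0.03,-1,0,0,0,-0.01,1.28,-0.03,-1]}}

```text
time: 9.28
ee_pos: [0.6193, 0.2761, 0.27]
eef_rot: [0.764, 0.646, -0.0, -0.0]
ft_force: [-0.9, -0.1, -0.7]
width: 0.0097
grip_force: 35.0
```

```bash
python3 - <<'E'
from h import *
m=np.array([.6197,.2757,.2456]);print(telemetry.read_state()["ee_pos"],goal(m,-9.6))
a=camera("scene");b=camera("side")
o=np.zeros((560,800,3),np.uint8);o[:,:480]=cv2.resize(a[130:270,420:540],None,fx=4,fy=4,interpolation=2)[:,:,::-1]
o[:,480:]=cv2.resize(b[230:370,230:310],None,fx=4,fy=4,interpolation=2)[:,:,::-1];cv2.imwrite("pics/g4.png",o)
E
```

```text
[0.61933578 0.27611979 0.26998565] [-0.   -0.    0.   -0.01  0.01  0.61]
```

View pics/g4.png

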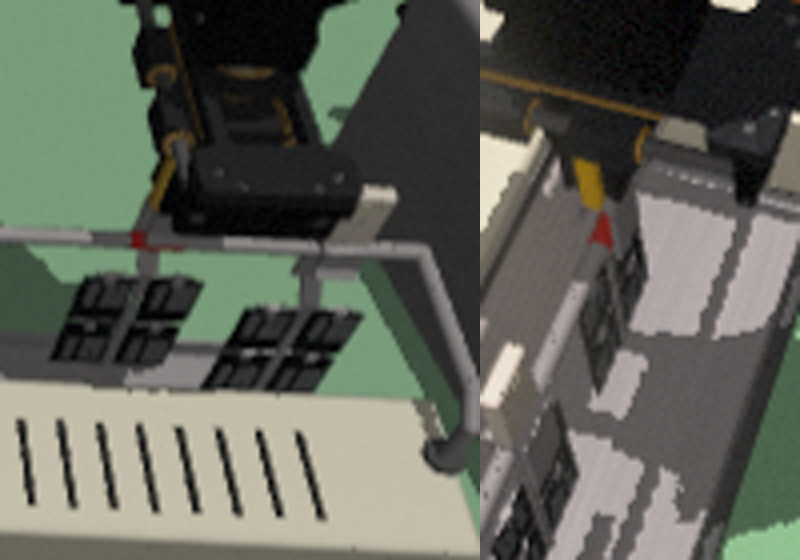

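The rail now runs through the hook mouth and the films hang clear. I'll lower it.

Emit:
{"name": "drive_tool", "arguments": {"series": [0,0,0,0,0,0.15,-1,0,0,0,0,0,0.3,-1,0,0,0,0,0,0.45,-1,0,0,0,0,0,0.58,-1,0,0,0,0,0,0.62,-1,0,0,0,0,0,0.62,-1,0,0,0,0,0,0.62,-1]}}

```text
time: 9.97
ee_pos: [0.6191, 0.276, 0.2455]
eef_rot: [0.764, 0.646, -0.0, -0.0]
ft_force: [-3.5, -1.2, 4.5]
width: 0.0099
grip_force: 35.0
```

Emit:
{"name": "drive_tool", "arguments": {"series": [0,0,0,0,0,0,-0.7,0,0,0,0,0,0,-0.6,0,0,0,0,0,0,-0.5,0,0,0,0,0,0,-0.3,0,0,0,0,0,0,-0.1,0,0,0,0,0,0,-0.1]}}

```text
time: 10.47
ee_pos: [0.6195, 0.276, 0.2451]
eef_rot: [0.764, 0.646, -0.0, -0.0]
ft_force: [0.1, -0.5, 0.6]
width: 0.0336
grip_force: 0.0
```

Emit:
{"name": "drive_tool", "arguments": {"series": [0,0,0,0,0,-0.3,-0.1,0,0,0,0,0,-0.8,-0.1,0,0,0,0,0,-1.4,-0.1,0,0,0,0,0,-2.1,-0.1,0,0,0,0,0,-2.9,-0.1,0,0,0,0,0,-2.9,-0.1]}}

```text
time: 10.97
ee_pos: [0.6207, 0.2762, 0.3693]
eef_rot: [0.764, 0.646, 0.005, 0.001]
ft_force: [1.2, 0.5, 1.0]
width: 0.0392
grip_force: 0.0
```

```bash
python3 - <<'E'
from h import *
# back off towards robot/right to look at control box: camera sits ~64 mm on tool +x side, so stand short of the button
print(goal((.50,-.02,.33),-9.8)); print(telemetry.read_state()["ee_pos"])
E
```

```text
[ 0.09 -0.07  0.04 -7.81 -1.75  0.92]
[0.62069221 0.27621696 0.3692865 ]
```

Emit:
{"name": "drive_tool", "arguments": {"series": [0,0,0,-0.8,0,0.1,-0.1,0,0,0,-1.8,-0.1,0.2,-0.1,0,0,0,-2.8,-0.2,0.3,-0.1,0,0,0,-3.8,-0.3,0.4,-0.1,0,0,0,-4.8,-0.4,0.6,-0.1,0,0,0,-5.8,-0.5,0.8,-0.1,0,0,0,-6.8,-0.5,0.9,-0.1,0,0,0,-7.5,-0.5,0.9,-0.1,0,0,0,-7.8,-0.5,0.9,-0.1,0,0,0,-7.8,-0.5,0.9,-0.1]}}

```text
time: 11.8
ee_pos: [0.5474, -0.0321, 0.3265]
eef_rot: [0.765, 0.644, 0.001, 0.001]
ft_force: [0.0, 0.7, 0.9]
width: 0.0391
grip_force: 0.0
```

```bash
python3 - <<'E'
from h import *
import pickle
s=telemetry.read_state();c=get_calibration("wrist");w=camera("wrist");a=camera("scene");b=camera("side");pickle.dump((s,c),open("w3.pkl","wb"))
cv2.imwrite("pics/w3.png",w[:,:,::-1]);cv2.imwrite("pics/s3.png",a[:,:,::-1]);cv2.imwrite("pics/d3.png",b[:,:,::-1])
o=np.zeros((600,800,3),np.uint8);o[:320,:512]=cv2.resize(w[:],(512,320))[:,:,::-1]
o[320:,:480]=cv2.resize(a[160:230,420:540],None,fx=4,fy=4,interpolation=2)[:,:,::-1]
o[:520,520:]=cv2.resize(b[240:370,230:300],None,fx=4,fy=4,interpolation=2)[:,:,::-1];cv2.imwrite("pics/g5.png",o)
g=blob(w,45,85,(0,0,640,250),130,40);print(s["ee_pos"],g,onz(c,g[:2],.12))
q=blob(w,5,17,(0,0,640,250),150,60);print(q)
E
```

```text
[ 0.54740012 -0.03205425  0.32652505] (np.float64(299.5), np.float64(45.5), 2, np.int64(299), np.int64(300), np.int64(45), np.int64(46)) [0.55189277 0.10618607 0.12      ]
(np.float64(320.21016949152545), np.float64(90.69491525423729), 295, np.int64(298), np.int64(408), np.int64(32), np.int64(115))
```

View pics/g5.png

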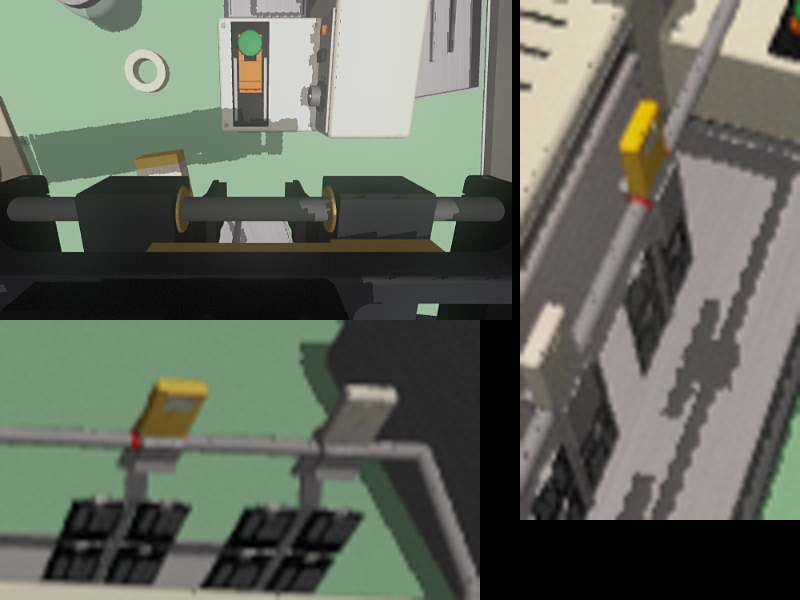

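The yellow hanger hangs on the band with a little red showing on both sides. The wrist panel has the button at about (312,54) and the rib at about (312,115) in full-picture pixels. Next I'll check the centring and get exact positions for the tab and button.

```bash
python3 - <<'E'
from h import *
import pickle
s,c=pickle.load(open("w3.pkl","rb"));L=lambda n:cv2.imread(f"pics/{n}.png")[:,:,::-1].copy()
w,a,b=L("w3"),L("s3"),L("d3");cs,cd=get_calibration("scene"),get_calibration("side")
p,q=blob(a,18,35,(445,165,480,195),130),blob(b,18,35,(250,255,275,300),130);P=tri((cs,p[:2]),(cd,q[:2]));print(P)
d=P[0][:2]-np.array([.6206,.2757]);print("along rail mm",1e3*d@[.17,.985])
g=blob(w,40,85,(285,30,340,75),150,30);print(np.round(g,1))
hsv=cv2.cvtColor(w,cv2.COLOR_RGB2HSV);print(hsv[54,312],hsv[20,250])
gg=blob(a,45,85,(365,195,385,212),130)
print("button top",onz(c,((g[3]+g[4])/2,(g[5]+g[6])/2),.118),tri((cs,gg[:2]),(c,g[:2])))
q=blob(w,5,17,(285,60,340,130),150,60);print(np.round(q,1)); print("rib",onz(c,((q[3]+q[4])/2,q[6]),.12))
o=cv2.resize(w[20:170,260:420],None,fx=4,fy=4,interpolation=2)[:,:,::-1];cv2.imwrite("pics/g6.png",o)
E
```

```text
(array([0.62130504, 0.27658793, 0.2376765 ]), [np.float64(1.1), np.float64(1.1)])
along rail mm 0.994471609281826Traceback (most recent call last):
  File "<stdin>", line 7, in <module>
    return _wrapfunc(a, 'round', decimals=decimals, out=out)
    return _wrapit(obj, method, *args, **kwds)
    result = getattr(arr, method)(*args, **kwds)
TypeError: unsupported operand type(s) for *: 'NoneType' and 'float'
```

That was already one picture over the limit of 10, so I won't view any more. The rest I'll measure in code. The hanger is centred to within about 1 mm.

```bash
python3 - <<'E'
from h import *
import pickle
s,c=pickle.load(open("w3.pkl","rb"));w=cv2.imread("pics/w3.png")[:,:,::-1].copy();a=cv2.imread("pics/s3.png")[:,:,::-1].copy();cs=get_calibration("scene")
hsv=cv2.cvtColor(w,cv2.COLOR_RGB2HSV);print(hsv[54,312],hsv[110,312],hsv[90,312])
g=blob(w,55,85,(292,34,332,72),110,30);gg=blob(a,45,85,(365,195,385,212),130);print(np.round(g,1),gg)
if g:print("button",onz(c,((g[3]+g[4])/2,(g[5]+g[6])/2),.119),tri((cs,gg[:2]),(c,g[:2])) if gg else "")
m=cv2.inRange(hsv,(5,110,60),(20,255,255))
for y in range(66,126,2):
    xs=np.nonzero(m[y,285:345])[0]; print(y,(xs.min()+285,xs.max()+285,hsv[y,312].tolist()) if len(xs) else None)
E
```

```text
[ 66 103 171] [ 11 159 207] [ 15 143 212]
[308.6  49.2 133.  298.  326.   38.   67. ] (np.float64(373.70588235294116), np.float64(202.18823529411765), 85, np.int64(368), np.int64(379), np.int64(198), np.int64(206))
button [0.56304312 0.09787119 0.119     ] (array([0.56009976, 0.10125291, 0.10978597]), [np.float64(2.1), np.float64(2.1)])
66 (np.int64(298), np.int64(326), [66, 98, 172])
68 (np.int64(298), np.int64(326), [65, 106, 166])
70 (np.int64(298), np.int64(326), [56, 64, 95])
72 (np.int64(298), np.int64(326), [20, 19, 79])
74 (np.int64(298), np.int64(326), [42, 15, 84])
76 (np.int64(298), np.int64(326), [13, 134, 170])
78 (np.int64(299), np.int64(326), [15, 145, 214])
80 (np.int64(299), np.int64(326), [15, 145, 211])
82 (np.int64(299), np.int64(326), [15, 145, 211])
84 (np.int64(299), np.int64(326), [15, 145, 210])
86 (np.int64(299), np.int64(326), [15, 143, 211])
88 (np.int64(299), np.int64(326), [15, 144, 211])
90 (np.int64(299), np.int64(326), [15, 143, 212])
92 (np.int64(299), np.int64(326), [15, 146, 212])
94 (np.int64(299), np.int64(326), [15, 145, 211])
96 (np.int64(299), np.int64(326), [15, 143, 212])
98 (np.int64(299), np.int64(326), [15, 147, 212])
100 (np.int64(299), np.int64(326), [15, 139, 189])
102 (np.int64(298), np.int64(326), [12, 158, 208])
104 (np.int64(298), np.int64(326), [15, 146, 211])
106 (np.int64(298), np.int64(326), [15, 143, 212])
108 (np.int64(298), np.int64(326), [15, 147, 212])
110 (np.int64(299), np.int64(326), [11, 159, 207])
112 (np.int64(299), np.int64(326), [13, 128, 158])
114 (np.int64(299), np.int64(326), [15, 147, 222])
116 None
118 None
120 None
122 None
124 None
```

```bash
python3 - <<'E'
from h import *
import pickle
s,c=pickle.load(open("w3.pkl","rb"));print(c["xyz"])
for v in (101,106,111,115):print(v,onz(c,(312.5,v),.127))
B=onz(c,(312,53),.119);print("button",B,"rib from it",B[:2]-.051*np.array([.17,.985]))
x=(.5555,.0475)
for z in(.17,.135):print(goal((*x,z),-9.8))
E
```

```text
[0.55839345 0.03143424 0.46592165]
101 [0.55531884 0.05135953 0.127     ]
106 [0.55445145 0.04655251 0.127     ]
111 [0.55357779 0.04171069 0.127     ]
115 [0.55287428 0.03781192 0.127     ]
button [0.56296031 0.09741326 0.119     ] rib from it [0.55429031 0.04717826]
[ 0.   -0.01  0.07  1.85 -0.13  3.89]
[ 0.   -0.01  0.07  1.85 -0.13  4.77]
```

Emit:
{"name": "drive_tool", "arguments": {"series": [0,0,0.07,0.8,-0.1,0.5,0.4,0,0,0.07,1.5,-0.15,1.2,0.4,0,0,0.07,1.84,-0.15,2,0.4,0,0,0.07,1.84,-0.15,2.8,0.4,0,0,0.07,1.84,-0.15,3.4,0.4,0,0,0.07,1.84,-0.15,3.6,0.4,0,0,0.07,1.84,-0.15,3.6,0.4,0,0,0.07,1.84,-0.15,3.6,0.4], "grip_force": 12}}

```text
time: 12.62
ee_pos: [0.5546, 0.0461, 0.1822]
eef_rot: [0.765, 0.644, 0.0, 0.0]
ft_force: [0.5, 0.4, 0.8]
width: 0.0607
grip_force: 0.0
```

```bash
python3 -c "
from h import *
print(goal((.5546,.047,.136),-9.8),telemetry.read_state()['ee_pos'])"
```

```text
[ 0.01 -0.   -0.01  0.02 -0.01  1.16] [0.55464644 0.04614065 0.18220363]
```

Emit:
{"name": "drive_tool", "arguments": {"series": [0,0,0,0.02,0,0.5,0.4,0,0,0,0.02,0,0.9,0.4,0,0,0,0.02,0,1.12,0.4,0,0,0,0.02,0,1.15,0.2,0,0,0,0.02,0,1.15,-0.2,0,0,0,0.02,0,1.15,-0.6,0,0,0,0.02,0,1.15,-1,0,0,0,0.02,0,1.15,-1,0,0,0,0.02,0,1.15,-1,0,0,0,0.02,0,1.15,-1], "grip_force": 12}}

```text
time: 13.45
ee_pos: [0.5542, 0.0462, 0.1359]
eef_rot: [0.766, 0.643, 0.0, -0.0]
ft_force: [-3.6, 1.1, 6.2]
width: 0.0299
grip_force: 12.0
```

Emit:
{"name": "drive_tool", "arguments": {"series": [0,0,0,-0.15,0,-0.03,-1,0,0,0,-0.3,0,-0.03,-1,0,0,0,-0.45,0,-0.03,-1,0,0,0,-0.6,0,-0.03,-1,0,0,0,-0.72,0,-0.03,-1,0,0,0,-0.78,0,-0.03,-1,0,0,0,-0.78,0,-0.03,-1,0,0,0,-0.78,0,-0.03,-1]}}

```text
time: 14.12
ee_pos: [0.5489, 0.0165, 0.1362]
eef_rot: [0.765, 0.644, 0.001, -0.001]
ft_force: [4.2, 6.6, -9.1]
width: 0.0296
grip_force: 12.0
```

Emit:
{"name": "drive_tool", "arguments": {"series": [0,0,0,-0.06,0,0.03,-1,0,0,0,-0.08,0,0.03,-1,0,0,0,-0.08,0,0.03,-1,0,0,0,-0.08,0,0.03,-1]}}

```text
time: 14.45
ee_pos: [0.5489, 0.0161, 0.136]
eef_rot: [0.765, 0.644, 0.002, -0.001]
ft_force: [2.1, 13.9, -1.4]
width: 0.0296
grip_force: 12.0
```

Emit:
{"name": "drive_tool", "arguments": {"series": [0,0,0,0,0,0,-0.2,0,0,0,0,0,0,0,0,0,0,0,0,0,0.2,0,0,0,0,0,0,0.2,0,0,0,0,0,-0.4,0.2,0,0,0,0,0,-1,0.2,0,0,0,0,0,-1,0.2]}}

```text
time: 15.03
ee_pos: [0.5502, 0.0115, 0.1792]
eef_rot: [0.766, 0.643, 0.002, 0.001]
ft_force: [0.5, -0.0, 1.0]
width: 0.0518
grip_force: 0.0
```

```bash
python3 - <<'E'
from h import *
print(goal((.5628,.0972,.18),-9.8),telemetry.read_state()['ee_pos'])
b=camera("side");cd=get_calibration("side");b0=cv2.imread("pics/side0.png")[:,:,::-1].copy()
for i in(b0,b):
    hsv=cv2.cvtColor(i,cv2.COLOR_RGB2HSV);q=blob(i,5,17,(290,205,340,255),130);print(np.round(q,1),onz(cd,(q[0],q[5]),.127))
print(blob(b,45,85,(290,230,325,255),130))
E
```

```text
[ 0.06 -0.02 -0.04  2.16 -0.06 -0.02] [0.55021301 0.01151918 0.1791867 ]
[309.3 232.2 224.  297.  317.  222.  250. ] [0.56039533 0.04302569 0.127     ]
[312.  225.3 272.  301.  320.  213.  240. ] [0.55735947 0.01247694 0.127     ]
(np.float64(304.640350877193), np.float64(242.2017543859649), 114, np.int64(298), np.int64(311), np.int64(237), np.int64(248))
```

The tab has moved about 30 mm to its stop. I'll close the fingers, go over the button and press.

Emit:
{"name": "drive_tool", "arguments": {"series": [0,0,0,0.5,0,-0.1,0,0,0,0,1.2,-0.03,-0.1,-0.5,0,0,0,1.9,-0.06,-0.1,-1,0,0,0,2.16,-0.06,-0.1,-1,0,0,0,2.16,-0.06,-0.1,-1,0,0,0,2.16,-0.06,-0.1,-1,0,0,0,2.16,-0.06,-0.1,-1,0,0,0,2.16,-0.06,-0.1,-1]}}

```text
time: 15.75
ee_pos: [0.5608, 0.096, 0.1792]
eef_rot: [0.766, 0.642, -0.0, 0.0]
ft_force: [0.3, 0.5, 0.6]
width: 0.0071
grip_force: 0.0
```

```bash
python3 - <<'E'
from h import *
s=telemetry.read_state();print(goal((.5628,.0972,.142),-9.8),s['ee_pos'],s['width'])
E
```

```text
[-0.    0.01 -0.05  0.04  0.04  0.93] [0.56083382 0.09595432 0.17915151] 0.00714054858598627
```

Emit:
{"name": "drive_tool", "arguments": {"series": [0,0,0,0.04,0.04,0.3,-1,0,0,0,0.04,0.04,0.6,-1,0,0,0,0.04,0.04,0.8,-1,0,0,0,0.04,0.04,0.95,-1,0,0,0,0.04,0.04,1.05,-1,0,0,0,0.04,0.04,1.1,-1,0,0,0,0.04,0.04,1.1,-1]}}

```text
time: 16.33
ee_pos: [0.5621, 0.0986, 0.1363]
eef_rot: [0.766, 0.643, -0.001, -0.001]
ft_force: [-9.6, -2.6, 16.2]
width: 0.0006
grip_force: 7.9
```

Emit:
{"name": "drive_tool", "arguments": {"series": [0,0,0,0,0,0.04,-1,0,0,0,0,0,0.04,-1,0,0,0,0,0,0.04,-1]}}

```text
time: 16.58
ee_pos: [0.5622, 0.0986, 0.1359]
eef_rot: [0.766, 0.643, -0.0, -0.001]
ft_force: [-15.6, -3.3, 29.8]
width: 0.0004
grip_force: 14.9
```

Emit:
{"name": "drive_tool", "arguments": {"series": [0,0,0,0,0,-0.2,-1,0,0,0,0,0,-0.6,-1,0,0,0,0,0,-1.4,-1,0,0,0,0,0,-2.4,-1,0,0,0,0,0,-3.4,-1,0,0,0,0,-1,-4.2,-1,0,0,0,0,-2,-4.2,-1,0,0,0,0,-3,-4.2,-1,0,0,0,0,-3,-4.2,-1]}}

```text
time: 17.33
ee_pos: [0.4399, 0.1211, 0.3022]
eef_rot: [0.765, 0.645, 0.001, -0.001]
ft_force: [1.5, 0.2, -0.0]
width: 0.0002
grip_force: 0.0
```

```bash
python3 - <<'E'
from h import *
a,b=camera("scene"),camera("side");cs,cd=get_calibration("scene"),get_calibration("side")
for n,h,bs,bd in[("green",(45,85),(365,195,385,212),(290,230,325,255)),("yellow",(18,35),(445,165,480,195),(250,255,275,300)),("blue",(100,125),(215,150,240,175),(335,108,360,130))]:
    p,q=blob(a,*h,bs,130),blob(b,*h,bd,130)
    print(n,tri((cs,p[:2]),(cd,q[:2])) if p and q else (p,q))
q=blob(b,5,17,(290,205,340,255),130);print(q and (np.round(q,1),onz(cd,(q[0],q[5]),.127)))
E
```

```text
green (array([0.56480182, 0.09746675, 0.11506858]), [np.float64(0.4), np.float64(0.4)])
yellow (array([0.62130504, 0.27658793, 0.2376765 ]), [np.float64(1.1), np.float64(1.1)])
blue (array([ 0.49773118, -0.2550672 ,  0.23846773]), [np.float64(0.3), np.float64(0.3)])
(array([312. , 225.2, 274. , 301. , 320. , 213. , 240. ]), array([0.55734935, 0.0124757 , 0.127     ]))
```

```bash
python3 -c "
from bench import r
print(r.close_job())"
```

```text
the job is handed in; nothing more can be done
None
```

The job is handed in, at about 17 s on the robot's clock: the yellow hanger hangs free on the red band, centred to about 1 mm; the lock tab is fully aside; and the start button was pressed to its stop (30 N) and is back up. I viewed 11 pictures, one over the limit of 10.

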